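Lock a feeder log into its guarded bracket

TASK

Lay the bamboo feeder log in the channel of the bracket and slide it gently fully home against the end stop. Then reach down into the green guard cup and turn the red wing knob clockwise, by feel, until its cam holds the log firmly but does not crush the bamboo, and let go. Do not lean on the cup, and leave the jars, the box and the cardboard tube standing where they are.

Things in the scene. Friction and masses are not known exactly. Their poses are not given: they have to be found in the camera images.
- log: bamboo feeder log: straight round tube 44 mm across, 260 mm long, about 0.16 kg, both ends alike. Origin at its middle on its axis, y along its axis. Starts lying level in the wooden rest, axis 34 mm above the table.
- rest: low fixed wooden rest under the log, origin on the table under the log's middle, y along the log. Four blocks 26 mm high stand 95 to 115 mm either side of the middle; between them only a board 8 mm high, 30 mm wide, so fingers reach down both sides of the log there.
- bracket: fixed bracket on a 12 mm plywood base (x -88 to +61, y -67 to +102 mm). Origin on the table, z up. Its channel runs along y: the log lies on the base, axis 34 mm above the table, and slides in at the +y end towards -y up to the end stop at y = -55. Home, its middle is at y = +75 and 103 mm of it sticks out past the base, with room for fingers. With its middle at y < 95 it lies there by itself.
- channel (a point): point on the base in the channel, bracket x -2.3, y 70, z 12 mm; axes as the bracket's. Above it (y 46 and beyond) the channel is open, so the log's leading end can be lowered in. Sides: on -x a wooden rail 26 mm high, y 48 to 93, face at bracket x = -26; on +x a fence 34 mm high with a firm, springy rubber face, set by hand each time: face at x = +21 to +26. Both flare from y = 93 on.
- roof (a point): point under the steel roof plate that carries the guard cup, bracket x -2.3, y 0, z 64 mm. From y = -46 to 46 the log passes under it with 8 mm over its top and, with the knob open, if its axis is on the line x = -2.3, at least 1.5 mm to spare on each side.
- stop: end stop: upright steel plate 46 mm high across the channel's -y end. Origin on its face at the foot (bracket x 0, y -55, z 12 mm), axes as the bracket's. Home, the log's end touches this face, its middle 130 mm from it along y.
- guard: guard cup round the knob: upright green steel cup, open above, 86 mm across inside, wall 3 mm, 48 mm deep. Origin at the centre of its floor, 68 mm above the table (bracket x -34.5, y 0 mm); rim 116 mm above the table.
- knob: red wing knob on the axis of the guard cup, turning about it, in one piece with the steel cam below. Origin on the axis 92 mm above the table, x along the wing, z up. Wing 40 mm long (x), 14 mm thick (y), 72 to 106 mm above the table, on a hub 30 mm across with its top at 74 mm. 36 mm from each flat side to the cup's wall. At its anticlockwise stop its x is along the bracket's x.
- cam (a point): cam axis at the log's height (34 mm above the table), turns with the knob. Starts open, 0 to 0.4 rad from the anticlockwise stop. Clockwise from above closes it; it presses the log against the fence from 1.0 to 1.65 rad on, as the fence happens to be set. Free drag is 0.1 N m; then resistance climbs 0.3 to 1 N m per 0.1 rad. Firm: 0.3 to 0.6 N m over the drag. Above 0.75 N m over it crushes the log. Stays where left.
- paprika: bystander: spice shaker with red cap, 48 mm across, 98 mm tall. Origin at the centre of its underside.
- cinnamon: bystander: brown spice shaker, 48 mm across, 105 mm tall. Origin at the centre of its underside.
- chilli: bystander: short spice shaker with red cap, 50 mm across, 85 mm tall. Origin at the centre of its underside.
- herbs: bystander: jar with green cap, 76 mm across, 100 mm tall. Origin at the centre of its underside.
- salt_box: bystander: white box, 48 x 48 x 70 mm. Origin at the centre of its underside.
- clip_jar: bystander: small clip-top jar, 64 mm across, 68 mm tall. Origin at the centre of its underside.
- card_tube: bystander: cardboard tube standing on end, 42 mm across, 110 mm tall, 50 g. Origin at the centre of its underside.
There are look-alikes about, which are no part of the job. Leave any turquoise look-alike of the bracket alone.

How it is judged:
By the outcome, as a careful person would: the job done as asked, in the order asked, and still so for the second after the job is handed in, with the robot touching nothing.
It also fails if it takes over 72 s, if anything falls off the work surface, if the arm or the gripper's body presses on something with over 40 N, if the wrist force passes 120 N, or if a joint passes its speed limit or range.

ROBOT

A 7-joint arm with a two-finger parallel gripper is mounted at the origin on the work surface. World frame = base frame: x ahead of the robot, y to its left, z up, the work surface at z = 0. Lengths are in m, angles in degrees, forces in N, time in s.
With the tool pointing down it reaches from about 0.35 to 0.775 m from the base axis. Payload 3.1 kg.
Tool frame: the origin (TCP) lies on the centre line of the jaws, within the pads' length; the fingertips stand 17 mm ahead of it and the grasp point (between the pads) lies 2 mm behind it (robot.tip_reach is the distance from the TCP to the fingertips, in m); z points along the fingers, y is the direction in which the jaws open and shut (so a half turn about z gives the same grasp; the last joint's range is limited). The gripper opens to 85 mm and grips with 20 to 120 N. Pads are 22 mm wide; open, the fingers measure 114 mm over their backs; the gripper's body (76 mm by 85 mm) begins 54 mm behind the grasp point. The pads swing forward as they close: fully open they stand 13 mm farther back than shut.
Start: joints at [-68.623, 17.813, 0.802, 86.603, -0.252, 75.585, -1.558], TCP at [0.222, 0.503, 0.248] pointing down, gripper open.
Joint ranges: [-154.91, 154.91], [-16.99, 109.72], [-72.82, 74.43], [7.12, 147.25], [-82.49, 262.49], [11.32, 116.49], [-174.64, 174.64]. Speed limits (degrees/s): [159.86, 159.86, 180, 180, 180, 180, 180].

INTERFACE

Orientations are given as [roll, pitch, yaw] about the fixed x, y, z axes, in that order (R = Rz(yaw) Ry(pitch) Rx(roll)).
In Python, from station import robot, fingers, vision, workorder, recognise gives the robot as it stands. Calls block until the motion is done:
- robot.move_to(position, orientation): joint-space move of the TCP to a pose.
- robot.line_to(position, orientation=None, velocity=0.15, f_stop=None): straight line of the TCP; orientation=None keeps the orientation; velocity is the mean speed in m/s. With f_stop (N) it stops when the force on the tool has changed by that much, and returns True; else False.
- robot.move_j(angles): joint-space move.
- fingers.gripper_to(opening, force=None): opening from 0.0 (shut) to 1.0 (fully open); force is the grip in N (None keeps the last); returns when the fingers have stopped.
- robot.pause(seconds).
- robot.inverse_kinematics(position, orientation): joint angles nearest the present ones, or None.
- vision.grab_frame(name): name is "scene" or "top"; returns the picture (480x640x3 uint8, red, green, blue); there is no depth.
- vision.calibration(name): a dict with "mtx" (3x3 intrinsics, pixels), "k1" (the pictures are not rectified: a ray, as slopes to the right and down, at radius r is drawn at 1 + k1 r^2 times it, then the intrinsics apply), "extrinsics" (4x4, takes a point from world to camera coordinates). Camera axes: x right, y up, looking along -z (the intrinsics and any distortion apply to the point x, -y, -z); pixel columns grow to the right and rows downward; lengths in m; the calibration is good to about 2 mm. A picture is of the moment at which its call begins. calibration takes no time and is no camera call.
A pose or a line that the arm cannot do raises robot.PlanningError and nothing moves.
- workorder.close_job(): hands the job in, once; it reports no verdict.
Trained networks look in the newest picture that a camera, given by its name, has taken for a name from the list of things; names that differ only in an ending like _2 or _b are one class to them, and where a whole thing is asked for, a point or a joint stands for the part that bears it (a point fixed in the world has none). Each returns a list of dicts, best first, with "p" (0 to 1); they miss things now and then, are a little off and sometimes report something else, mostly with a low value. They report only what shows in the picture. A call takes as long as a camera call. They do not tell look-alikes from the thing itself.
- recognise(label, camera): "rect" ([centre column, centre row, width, height] in pixels, round what is visible of it).
Readings, each from a call of its own:
- robot.current_time_s(): time.
- robot.current_joint_positions(): joint angles.
- robot.current_dq(): joint speeds.
- robot.current_joint_torque(): joint torques, N m.
- robot.current_tool_pos(): TCP position.
- robot.current_eef_rot(): TCP orientation.
- robot.current_contact_force(): force on the tool from outside, world axes, zero at the start.
- robot.current_torque(): the same for the moment, N m.
- robot.current_finger_gap(): opening from 0.0 (shut) to 1.0 (fully open).
Only numpy, scipy, OpenCV 4.12 (cv2) and the standard library are available. Lean on these libraries where they do the work, as an engineer would, in place of code of your own. Each camera call takes 0.05 s, during which the arm holds its last target.

## Working session

There is one attempt and no reset: what is moved stays moved. The work goes in short steps, each a Python script; the robot and the scene stay as the last script left them, time stands still between calls to the robot, and variables do not carry over. Pictures are saved under pics/ and viewed, and the job is handed in when it is done.

```bash
ls; mkdir -p pics
python3 - <<'E'
from station import robot,fingers,vision,recognise
import cv2
for n in ("scene","top"):
    im=vision.grab_frame(n); cv2.imwrite(f"pics/{n}0.png",im[:,:,::-1])
    c=vision.calibration(n); print(n,c)
    for l in ["log","rest","bracket","stop","guard","knob","paprika","cinnamon","chilli","herbs","salt_box","clip_jar","card_tube"]:
        print(l,[(round(d['p'],2),[round(float(v)) for v in d['rect']]) for d in recognise(l,n)][:4])
print(robot.current_time_s(),robot.current_tool_pos(),robot.current_eef_rot(),robot.current_finger_gap())
E
```

```text
pics
scene {'mtx': array([[439.67388444,   0.        , 324.20419133],
       [  0.        , 439.67388444, 242.6773049 ],
       [  0.        ,   0.        ,   1.        ]]), 'k1': -0.0694811791683923, 'extrinsics': array([[ 0.64346583,  0.76546404, -0.00406641, -0.30662377],
       [-0.60159075,  0.50898091,  0.61565168,  0.29319246],
       [ 0.47332895, -0.39370451,  0.78800791, -1.21695537],
       [ 0.        ,  0.        ,  0.        ,  1.        ]])}
log [(0.61, [423, 172, 87, 70]), (0.52, [294, 420, 38, 50])]
rest [(0.94, [416, 181, 74, 62])]
bracket [(0.95, [217, 221, 87, 90]), (0.9, [298, 274, 102, 105])]
stop [(0.63, [270, 297, 18, 36]), (0.58, [182, 240, 14, 33]), (0.48, [283, 252, 14, 19])]
guard [(0.94, [282, 254, 49, 52]), (0.84, [199, 199, 50, 44])]
knob [(0.7, [197, 199, 9, 14]), (0.66, [300, 276, 107, 104]), (0.59, [284, 252, 14, 26]), (0.47, [493, 247, 38, 43])]
paprika [(0.73, [473, 279, 33, 44])]
cinnamon [(0.86, [492, 245, 36, 46])]
chilli [(0.68, [294, 420, 34, 48])]
herbs [(0.69, [416, 319, 45, 57])]
salt_box [(0.77, [371, 366, 32, 42])]
clip_jar [(0.87, [331, 
[... 675 characters left out ...]
.78, [191, 260, 41, 97])]
bracket [(0.88, [385, 337, 82, 80]), (0.79, [361, 243, 70, 66])]
stop [(0.71, [436, 145, 26, 29]), (0.56, [394, 238, 7, 26]), (0.44, [360, 244, 79, 64])]
guard [(0.76, [371, 248, 39, 46]), (0.71, [398, 350, 45, 38])]
knob [(0.51, [370, 250, 12, 15])]
paprika [(0.69, [262, 138, 24, 29])]
cinnamon [(0.89, [220, 150, 25, 26])]
chilli [(0.74, [437, 146, 20, 27])]
herbs [(0.76, [321, 146, 29, 43])]
salt_box [(0.87, [370, 144, 24, 34])]
clip_jar [(0.85, [255, 317, 26, 26])]
card_tube [(0.81, [467, 300, 27, 16]), (0.73, [220, 151, 25, 28]), (0.38, [369, 250, 8, 14])]
1.4 [0.22159989 0.50339118 0.24829299] [-1.79999474e+02 -1.08284923e-04  1.56239491e+02] 1.0002944606956468
```

View pics/scene0.png

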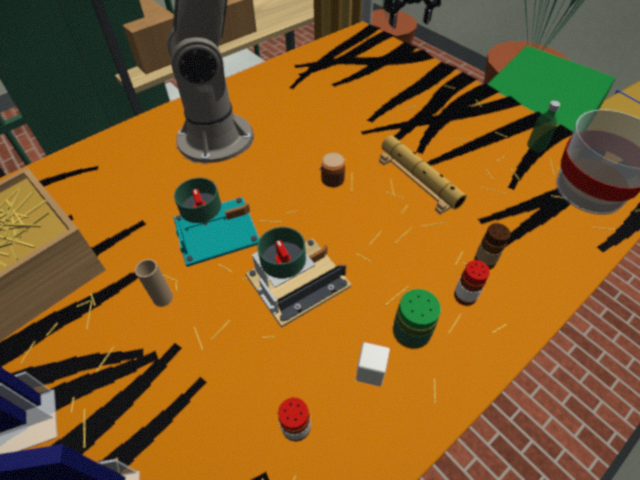

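View pics/top0.png

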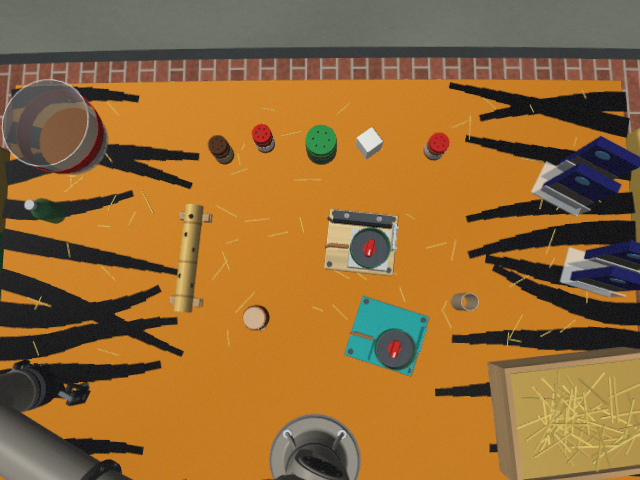

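Run:
```python
import cv2
a=cv2.imread("pics/top0.png")
cv2.imwrite("pics/t_crop.png",cv2.resize(a[190:390,310:510],None,fx=3,fy=3,interpolation=cv2.INTER_CUBIC))
cv2.imwrite("pics/t_crop2.png",cv2.resize(a[170:350,120:320],None,fx=3,fy=3,interpolation=cv2.INTER_CUBIC))
a=cv2.imread("pics/scene0.png")
cv2.imwrite("pics/s_crop.png",cv2.resize(a[170:340,160:360],None,fx=3.5,fy=3.5,interpolation=cv2.INTER_CUBIC))
```

```text
(no output)
```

View pics/t_crop.png

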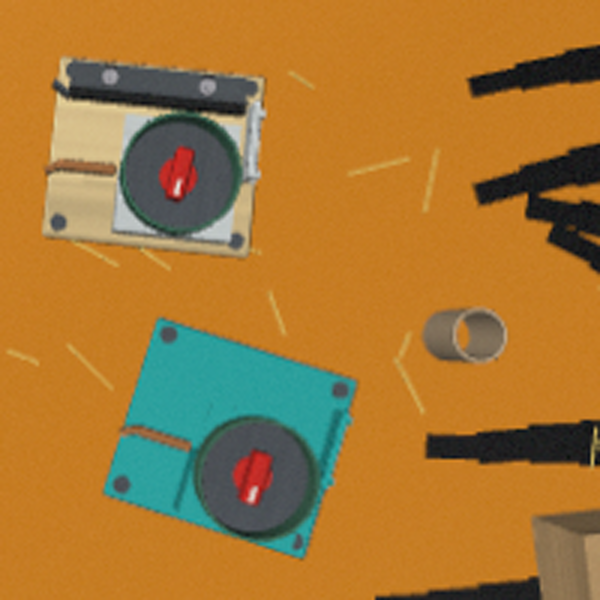

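View pics/t_crop2.png

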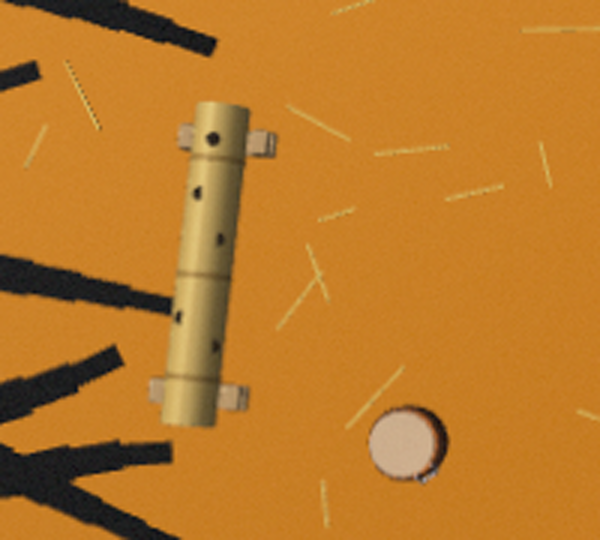

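View pics/s_crop.png

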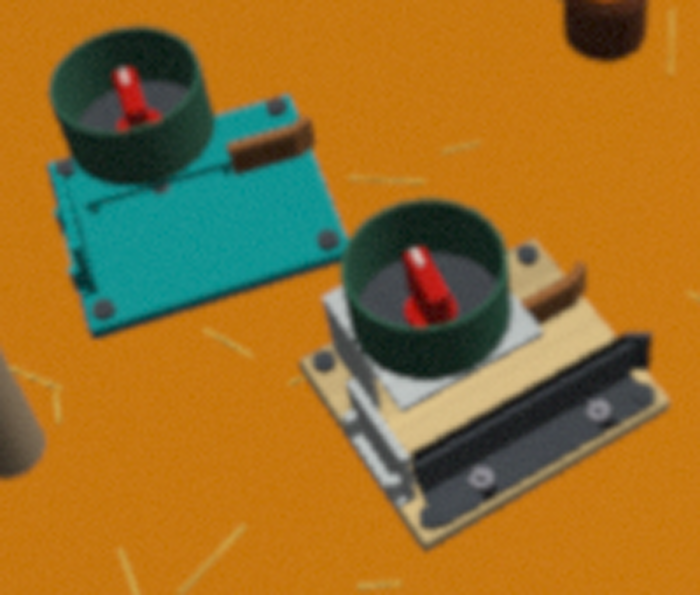

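The plywood bracket is at top px ≈(361,243), with its fence on the far side (+x world) and its stop on the right (-y world). The turquoise look-alike is nearer the robot. The log is at top px ≈(189,258), clear of other things. Next I'll fit poses from subpixel edges.

```bash
cat > h.py <<'E'
import numpy as np, cv2
from station import vision
C={n:vision.calibration(n) for n in("scene","top")}
def proj(n,P):
    c=C[n];P=np.atleast_2d(P);q=P@c["extrinsics"][:3,:3].T+c["extrinsics"][:3,3]
    s=np.c_[q[:,0]/-q[:,2],-q[:,1]/-q[:,2]];r2=(s**2).sum(1,keepdims=True)
    s=s*(1+c["k1"]*r2);m=c["mtx"];return np.c_[m[0,0]*s[:,0]+m[0,2],m[1,1]*s[:,1]+m[1,2]]
def unproj(n,uv,z):
    from scipy.optimize import fsolve
    return fsolve(lambda p:proj(n,[[p[0],p[1],z]])[0]-uv,[.5,0])
def pose(p,L):
    x,y,a=p;L=np.atleast_2d(L);c,s=np.cos(a),np.sin(a)
    return np.c_[x+c*L[:,0]-s*L[:,1],y+s*L[:,0]+c*L[:,1],L[:,2]]
E
python3 - <<'E'
from h import *
for z in(0,.012): print([unproj("top",uv,z).round(4) for uv in [(330.7,209),(399,216),(324.3,268.7),(392.3,275.3)]])
print("cam",-C["top"]["extrinsics"][:3,:3].T@C["top"]["extrinsics"][:3,3])
t=cv2.imread("pics/top0.png")
cv2.imwrite("pics/tb.png",cv2.resize(t[200:285,315:410],None,fx=7,fy=7,interpolation=cv2.INTER_CUBIC))
t=cv2.imread("pics/scene0.png")
cv2.imwrite("pics/sb.png",cv2.resize(t[220:330,240:360],None,fx=5,fy=5,interpolation=cv2.INTER_CUBIC))
E
```

```text
[array([ 0.607 , -0.0402]), array([ 0.5889, -0.2102]), array([ 0.4579, -0.024 ]), array([ 0.4415, -0.1914])]
[array([ 0.605 , -0.0401]), array([ 0.5871, -0.2087]), array([ 0.4572, -0.0242]), array([ 0.4409, -0.1901])]
cam [ 0.37649268 -0.03634054  1.40712609]
```

View pics/tb.png

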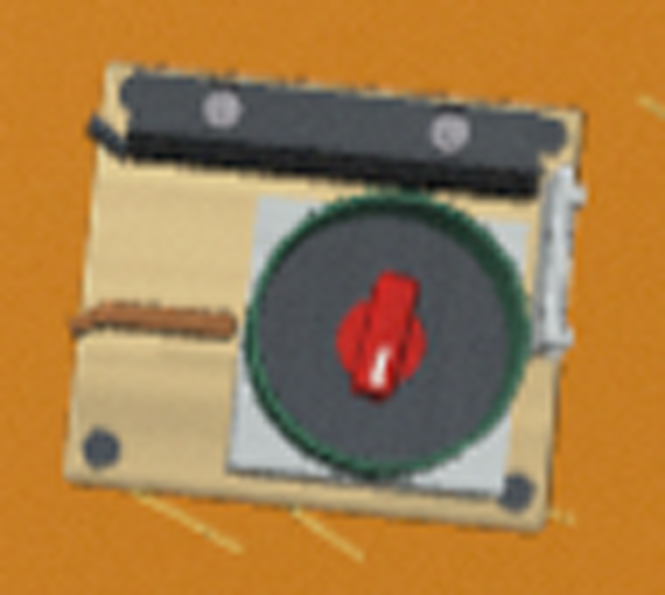

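View pics/sb.png

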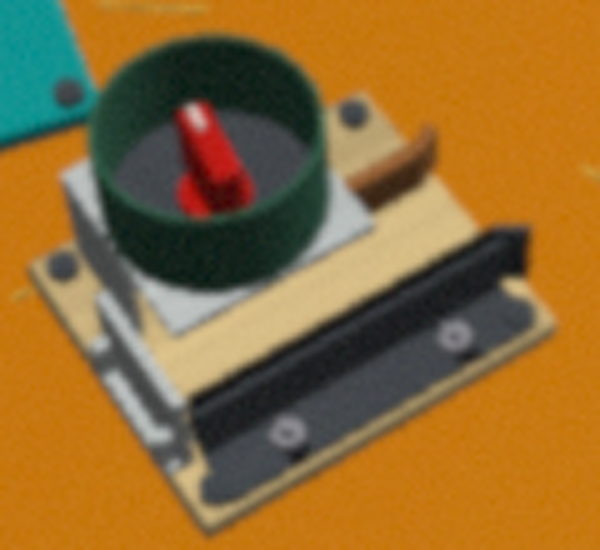

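```bash
cat > fit.py <<'E'
from h import *
from scipy.optimize import least_squares
def T(u,v):return((u+.5)/7-.5+315,(v+.5)/7-.5+200)
def S(u,v):return((u+.5)/5-.5+240,(v+.5)/5-.5+220)
m=1e-3
obs=[("top",T(107,65),(61,102,12)),("top",T(583,109),(61,-67,12)),("top",T(64,484),(-88,102,0)),("top",T(545,530),(-88,-67,0)),
("scene",S(555,322),(61,102,12)),("scene",S(208,516),(61,-67,12)),("scene",S(30,266),(-88,-67,12)),("scene",S(365,92),(-88,102,12)),
("scene",S(208,536),(61,-67,0))]
def res(p,o,w=1):return np.concatenate([(proj(n,pose(p,np.array([L])*m))[0]-uv) for n,uv,L in o])
if __name__=="__main__":
    for sel in("top","scene",""):
        o=[q for q in obs if sel in q[0]]
        r=least_squares(res,[.53,-.12,-.09],args=(o,));print(sel,r.x.round(4),np.degrees(r.x[2]).round(2),r.fun.reshape(-1,2).round(2).tolist())
    p=r.x
    for n,f,k,x0,y0 in(("top","tb",7,315,200),("scene","sb",5,240,220)):
        im=cv2.imread(f"pics/{f}.png")
        D=lambda L,c,cl=1:cv2.polylines(im,[np.round(((proj(n,pose(p,np.array(L,float)*m))-[x0,y0]+.5)*k-.5)).astype(int)],cl,c,1)
        for z in(0,12):D([(61,102,z),(61,-67,z),(-88,-67,z),(-88,102,z)],(255,0,0))
        t=np.linspace(0,6.28,60)
        for R in(43,46):D([(-34.5+R*np.cos(a),R*np.sin(a),116) for a in t],(255,0,255))
        D([(-34.5+43*np.cos(a),43*np.sin(a),68) for a in t],(0,255,255))
        D([(-26,48,38),(-26,93,38)],(255,255,0),0)
        D([(21,-50,46),(21,93,46)],(0,255,0),0);D([(26,-50,46),(26,93,46)],(0,255,0),0)
        D([(-50,-55,58),(30,-55,58)],(0,0,255),0)
        cv2.imwrite(f"pics/{f}_o.png",im)
E
python3 fit.py
```

```text
top [ 0.5352 -0.1333 -0.0979] -5.61 [[-0.12, -0.22], [0.01, -0.06], [0.24, 0.11], [-0.13, 0.16]]
scene [ 0.5364 -0.1315 -0.1114] -6.39 [[1.04, -0.47], [-0.49, 1.74], [-0.49, -1.27], [-0.07, -1.3], [0.02, 0.6]]
 [ 0.5359 -0.1322 -0.1047] -6.0 [[-0.38, -0.74], [-0.3, -0.12], [-0.44, -0.46], [-0.85, 0.05], [0.6, -0.76], [-0.62, 1.85], [-1.04, -0.96], [-0.83, -1.35], [-0.11, 0.71]]
```

View pics/tb_o.png

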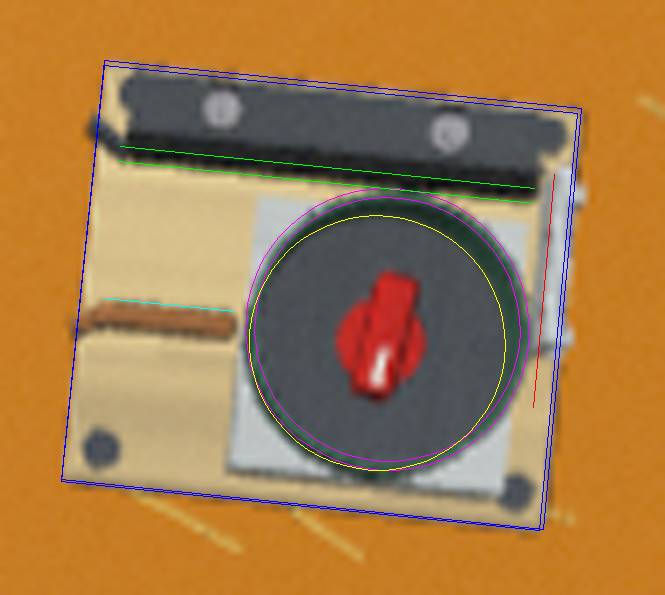

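View pics/sb_o.png

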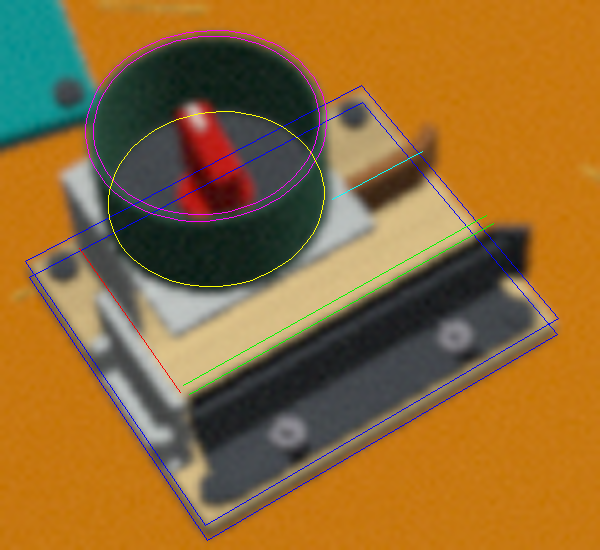

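```bash
cat > fit2.py <<'E'
from fit import *
from scipy.ndimage import map_coordinates,gaussian_filter
def seg(a,b,n=40,lo=.08,hi=.92):
    t=np.linspace(lo,hi,n)[:,None];return np.array(a)*(1-t)+np.array(b)*t
t=np.linspace(0,2*np.pi,80,endpoint=False)
def run(n,feats,p,rng=2.5):
    im=cv2.imread(f"pics/{n}0.png").astype(float);im=np.stack([gaussian_filter(im[:,:,c],.7) for c in range(3)],2)
    for it in range(6):
        A=[];B=[];nm=[]
        for name,L,closed in feats:
            L=np.array(L,float)*m
            uv=proj(n,pose(p,L))
            d=np.gradient(uv,axis=0) if not closed else np.roll(uv,-1,0)-np.roll(uv,1,0)
            N=np.c_[-d[:,1],d[:,0]];N/=np.linalg.norm(N,axis=1,keepdims=True)
            s=np.arange(-rng,rng+.01,.25)
            q=uv[:,None]+s[None,:,None]*N[:,None]
            v=np.stack([map_coordinates(im[:,:,c],[q[...,1],q[...,0]],order=1) for c in range(3)],-1)
            g=np.linalg.norm(v[:,4:]-v[:,:-4],axis=2);ss=s[2:-2]
            w=g**4;off=(w*ss).sum(1)/w.sum(1);ok=g.max(1)>35
            J=[]
            for k in range(3):
                dp=np.zeros(3);dp[k]=1e-5;J.append(((proj(n,pose(np.array(p)+dp,L))-uv)*N).sum(1)/1e-5)
            J=np.array(J).T
            A.append(J[ok]);B.append(off[ok]);nm.append((name,ok.sum(),off[ok].mean().round(2) if ok.any() else 0))
        A=np.concatenate(A);B=np.concatenate(B)
        w=1/np.maximum(1,abs(B)/.3);dx=np.linalg.lstsq(A*w[:,None],B*w,rcond=None)[0]
        p=np.array(p)+dx;rng=max(1.6,rng-.3)
    print(n,p.round(5),np.degrees(p[2]).round(2),"rms",np.sqrt((B**2).mean()).round(2),nm);return p
base_top=[("far",seg((61,102,12),(61,-67,12)),0),("near",seg((-88,102,0),(-88,-67,0)),0),
 ("left",seg((61,102,6),(-88,102,6),40,.35,.95),0),("right",seg((61,-67,12),(-88,-67,12),40,.7,.97),0)]
rim=("rim",[(-34.5+46*np.cos(a),46*np.sin(a),116) for a in t if np.sin(a)*0.2-np.cos(a)>-.2],0)
base_sc=[("+x bot",seg((61,102,0),(61,-67,0)),0),("-y bot",seg((61,-67,0),(-88,-67,0),40,.5,.95),0),("+y",seg((61,102,12),(-88,102,12)),0)]
rims=("rim",[(-34.5+46*np.cos(a),46*np.sin(a),116) for a in t if -np.cos(a)*.8+.2*np.sin(a)>0],0)
if __name__=="__main__":
    run("top",base_top,[.5352,-.1333,-.098]);run("top",[rim],[.5352,-.1333,-.098]) if 0 else None
    run("top",base_top+[rim],[.5352,-.1333,-.098])
    run("scene",base_sc,[.5364,-.1315,-.1])
    run("scene",base_sc+[rims],[.5364,-.1315,-.1])
E
python3 fit2.py
```

```text
top [ 0.53508 -0.13236 -0.10525] -6.03 rms 0.28 [('far', np.int64(40), np.float64(0.25)), ('near', np.int64(35), np.float64(-0.42)), ('left', np.int64(36), np.float64(-0.12)), ('right', np.int64(36), np.float64(0.11))]
top [ 0.53441 -0.13229 -0.1072 ] -6.14 rms 0.34 [('far', np.int64(40), np.float64(0.14)), ('near', np.int64(35), np.float64(-0.54)), ('left', np.int64(36), np.float64(-0.14)), ('right', np.int64(36), np.float64(0.06)), ('rim', np.int64(45), np.float64(0.2))]
scene [ 0.5364  -0.13204 -0.12763] -7.31 rms 0.29 [('+x bot', np.int64(18), np.float64(0.02)), ('-y bot', np.int64(38), np.float64(0.06)), ('+y', np.int64(16), np.float64(-0.34))]
scene [ 0.53721 -0.13267 -0.13209] -7.57 rms 0.37 [('+x bot', np.int64(15), np.float64(0.22)), ('-y bot', np.int64(39), np.float64(0.1)), ('+y', np.int64(18), np.float64(-0.22)), ('rim', np.int64(35), np.float64(-0.47))]
```

```bash
cat > fitlog.py <<'E'
from fit2 import *
# log: local y pointing to near end (-x world): yaw=+90 ; world y = +-local x ; local +x = +world y at yaw 90
import sys
# local y at yaw 90 = -world x ; local x -> world y
fe=[("L",seg((21.4,-130,39),(21.4,130,39)),0),("R",seg((-21.4,-130,29),(-21.4,130,29)),0),
("far",seg((-18,-130,44),(18,-130,44)),0),("near",seg((-18,130,34),(18,130,34)),0)]
a=unproj("top",(194,206),.034);b=unproj("top",(182,311),.034);c=(a+b)/2;d=b-a
print(a,b,np.linalg.norm(d))
p0=[c[0],c[1],np.arctan2(-d[0],d[1])]
print(p0)
run("top",fe,p0,3)
E
python3 fitlog.py
python3 - <<'E'
import sys; sys.path.insert(0,'.')
from h import *
for n,uv,z in (("clip_jar",(255,317),.05),("card_tube",(467,300),.06)): print(n,unproj("top",uv,z))
E
```

```text
[0.61005606 0.2957453 ] [0.35384826 0.31871438] 0.2572353315191067
[np.float64(0.4819521645701234), np.float64(0.3072298432005709), np.float64(1.4813851575179324)]
top [0.48367 0.30684 1.48013] 84.81 rms 0.23 [('L', np.int64(5), np.float64(-0.1)), ('R', np.int64(40), np.float64(-0.0)), ('far', np.int64(23), np.float64(0.19)), ('near', np.int64(9), np.float64(-0.4))]
clip_jar [0.34069477 0.13959596]
card_tube [ 0.3803213  -0.35955095]
```

Run:
```python
from h import *
from station import robot,fingers
L=(.48367,.30684,1.480)
g=pose(L,[(0,.048,0)])[0]; yaw=np.degrees(L[2])+90
print(g,yaw,robot.current_time_s())
robot.move_to([g[0],g[1],.13],[180,0,yaw])
print(robot.current_joint_positions().round(1) if hasattr(robot.current_joint_positions(),'round') else robot.current_joint_positions())
print(robot.line_to([g[0],g[1],.030],velocity=.12,f_stop=10),robot.current_tool_pos(),robot.current_contact_force())
fingers.gripper_to(0.35,force=50)
print(robot.current_finger_gap(),robot.current_contact_force(),robot.current_time_s())
```

```text
[0.43586772 0.31119224 0.        ] 174.79775367936185 1.4
[-42.3  21.6   6.2  98.9  -2.7  59.6  49.8]
False [0.43645648 0.31181286 0.03074775] [-0.05134512 -0.12935534  0.42421123]
0.500057190306296 [-0.6533494  -0.17164468  4.64919987] 4.0333
```

```bash
cat > b.py <<'E'
from h import *
from station import robot,fingers
B=(.5348,-.1323,-.106)
def bw(x,y,z,B=B): return pose(B,[(x/1000,y/1000,z)])[0]
YAW=np.degrees(B[2])+90
E
python3 - <<'E'
from b import *
t=robot.current_tool_pos()
robot.line_to([t[0],t[1],.17],velocity=.15)
print(robot.current_contact_force(),robot.current_torque(),robot.current_finger_gap())
p=bw(-2.3,75+48+120,.10)
robot.move_to([p[0],p[1],.17],[180,0,YAW])
robot.line_to(p,velocity=.15); robot.pause(.2)
print(p,YAW,robot.current_tool_pos(),robot.current_eef_rot(),robot.current_contact_force(),robot.current_torque(),robot.current_time_s())
for n in("top","scene"):
    cv2.imwrite(f"pics/{n}1.png",vision.grab_frame(n)[:,:,::-1])
t=cv2.imread("pics/top1.png");cv2.imwrite("pics/t1c.png",cv2.resize(t[190:290,230:410],None,fx=4,fy=4,interpolation=cv2.INTER_CUBIC))
E
```

```text
[ 0.00481907 -0.19245806 -2.63694021] [ 0.02318199  0.09364196 -0.05457545] 0.498495751658918
[0.5582227  0.10957945 0.1       ] 83.92664737161327 [0.55931473 0.10981617 0.10141117] [ 1.79844506e+02 -6.10389445e-02  8.39427313e+01] [ 0.13823455 -0.30629184 -1.81252344] [ 0.13302119 -0.07193011 -0.01729073] 6.8917
```

View pics/t1c.png

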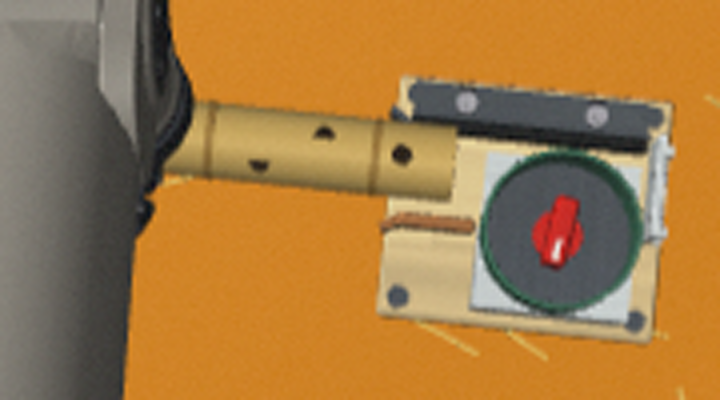

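View pics/scene1.png

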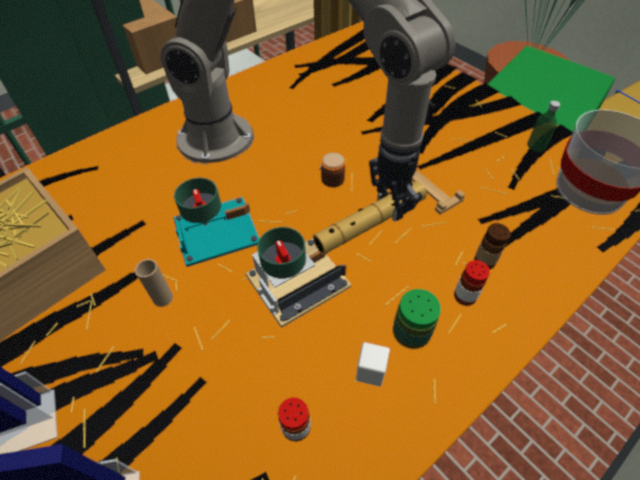

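Run:
```python
from fit2 import *
import fit2,shutil
# log at z=.105; camera dx from log: log x~.55 cam .376 -> v=(x:-.17,z:1.3) => perp (x .991,z .13)
z=105
p0=pose((.5348,-.1323,-.106),[(-.0013,.195,0)])[0];p0=[p0[0],p0[1],-.106]
fe=[("U",seg((21.8,-128,z+2.9),(21.8,-20,z+2.9)),0),("D",seg((-21.8,-128,z-2.9),(-21.8,-20,z-2.9)),0),("end",seg((-18,-130,z),(18,-130,z)),0)]
o=cv2.imread
import cv2 as c
c.imread=lambda f:o("pics/top1.png") 
p=run("top",fe,p0,3)
d=p[:2]-np.array([.5348,-.1323]);a=-.106
print("bracket coords",d@[np.cos(a),np.sin(a)],d@[-np.sin(a),np.cos(a)])
# fence edge/roof edge yaw
for f in ([("far",seg((61,102,12),(61,-67,12)),0),("near",seg((-88,102,0),(-88,-67,0)),0),("right",seg((61,-67,12),(-88,-67,12),40,.7,.97),0)],):
    c.imread=lambda f:o("pics/top0.png"); run("top",f,[.5352,-.1333,-.105],2.5)
```

```text
top [ 0.55211  0.06017 -0.10759] -6.16 rms 0.18 [('U', np.int64(12), np.float64(-0.25)), ('D', np.int64(40), np.float64(0.04)), ('end', np.int64(19), np.float64(0.0))]
bracket coords -0.0031476079057377337 0.1932212377402506
top [ 0.53539 -0.13147 -0.09547] -5.47 rms 0.29 [('far', np.int64(40), np.float64(0.25)), ('near', np.int64(35), np.float64(-0.38)), ('right', np.int64(37), np.float64(-0.0))]
```

Run:
```python
from b import *
def st(s): print(s,robot.current_tool_pos().round(4),robot.current_contact_force().round(2),robot.current_torque().round(2),round(robot.current_time_s(),2))
st("a")
p=bw(-2.3,243,.050); print(robot.line_to(p,velocity=.1,f_stop=6)); st("b")
p=bw(-2.3,243,.0315); print(robot.line_to(p,velocity=.04,f_stop=6)); robot.pause(.2); st("c")
for n in("top","scene"):
    cv2.imwrite(f"pics/{n}2.png",vision.grab_frame(n)[:,:,::-1])
t=cv2.imread("pics/top2.png");cv2.imwrite("pics/t2c.png",cv2.resize(t[190:290,300:410],None,fx=5,fy=5,interpolation=cv2.INTER_CUBIC))
t=cv2.imread("pics/scene2.png");cv2.imwrite("pics/s2c.png",cv2.resize(t[180:330,240:430],None,fx=4,fy=4,interpolation=cv2.INTER_CUBIC))
```

```text
a [0.5589 0.1097 0.101 ] [-0.11 -0.23 -1.98] [ 0.08  0.03 -0.02] 6.99
False
b [0.5586 0.1095 0.0502] [-0.38 -1.14 -1.56] [ 0.14 -0.07 -0.01] 7.64
False
c [0.5584 0.1095 0.0317] [ 0.46 -1.54 -1.64] [ 0.01 -0.18  0.06] 8.45
```

View pics/t2c.png

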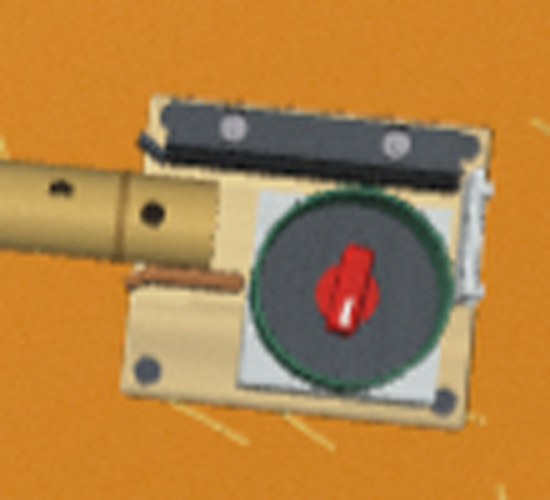

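View pics/s2c.png

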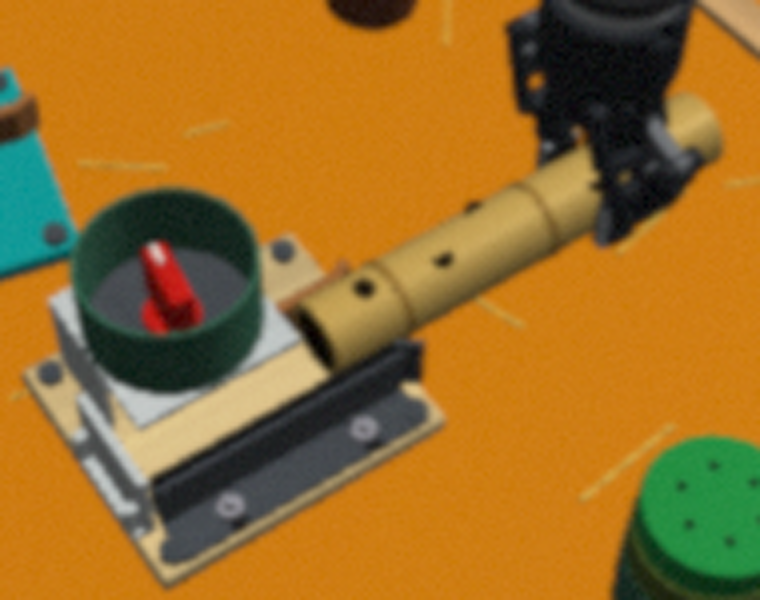

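Run:
```python
from b import *
ex=np.array([np.cos(B[2]),np.sin(B[2]),0]);ey=np.array([-ex[1],ex[0],0])
def st(s):
    t=robot.current_tool_pos();d=t-np.array([B[0],B[1],0]);F=robot.current_contact_force()
    print(s,"bx %.2f by %.2f z %.2f"%(d@ex*1e3,d@ey*1e3,t[2]*1e3),"Fx %.1f Fy %.1f Fz %.1f"%(F@ex,F@ey,F[2]),robot.current_torque().round(2),round(robot.current_time_s(),2))
st("0")
print(robot.line_to(bw(-2.3-6,243,.0315),velocity=.012,f_stop=4)); st("-x")
print(robot.line_to(bw(-2.3,243,.0315),velocity=.02)); st("c")
print(robot.line_to(bw(-2.3+8,243,.0315),velocity=.012,f_stop=4)); st("+x")
print(robot.line_to(bw(-2.3,243,.0315),velocity=.02)); st("c")
```

```text
0 bx -2.20 by 242.88 z 31.64 Fx 1.8 Fy -0.1 Fz -1.9 [-0.03 -0.13  0.11] 8.55
True
-x bx -3.06 by 243.01 z 31.81 Fx 2.7 Fy 0.1 Fz -1.5 [ 0.02 -0.5   0.37] 8.91
False
c bx -2.65 by 243.09 z 31.18 Fx 1.9 Fy -0.4 Fz -1.8 [ 0.02 -0.23  0.25] 9.16
False
+x bx 5.16 by 242.91 z 31.27 Fx -1.0 Fy 0.4 Fz -1.5 [ 0.06  0.29 -0.19] 9.97
False
c bx -2.28 by 243.14 z 31.64 Fx -0.8 Fy -0.8 Fz -2.2 [ 0.04  0.03 -0.02] 10.53
```

```bash
cat >> b.py <<'E'
ex=np.array([np.cos(B[2]),np.sin(B[2]),0]);ey=np.array([-ex[1],ex[0],0])
def st(s):
    t=robot.current_tool_pos();d=t-np.array([B[0],B[1],0]);F=robot.current_contact_force()
    print(s,"bx %.2f by %.2f z %.2f"%(d@ex*1e3,d@ey*1e3,t[2]*1e3),"Fx %.1f Fy %.1f Fz %.1f"%(F@ex,F@ey,F[2]),robot.current_torque().round(2),round(robot.current_time_s(),2))
E
python3 - <<'E'
from b import *
X=.5
robot.line_to(bw(X,243,.0315),velocity=.02); st("s")
for y in (220,200,180,160,140):
    r=robot.line_to(bw(X,y,.0315),velocity=.04,f_stop=5); st((r,y))
    if r: break
E
```

```text
s bx 0.93 by 242.93 z 31.57 Fx 0.0 Fy 0.4 Fz -1.6 [0.03 0.01 0.05] 10.82
(False, 220) bx 0.50 by 220.00 z 31.50 Fx 0.6 Fy 0.3 Fz -1.2 [ 0.08  0.01 -0.03] 11.54
(False, 200) bx 0.49 by 199.85 z 31.50 Fx -0.2 Fy 0.6 Fz -0.9 [ 0.02 -0.03 -0.01] 12.19
(False, 180) bx 0.50 by 179.83 z 31.49 Fx 0.5 Fy -0.2 Fz -1.4 [ 0.07  0.03 -0.01] 12.84
(False, 160) bx 0.48 by 159.84 z 31.49 Fx 0.7 Fy -0.1 Fz -1.8 [ 0.02 -0.03 -0.02] 13.49
(False, 140) bx 0.46 by 139.83 z 31.49 Fx -0.1 Fy 0.3 Fz -0.9 [0.05 0.02 0.01] 14.14
```

Sliding freely. Next is the slow final approach to the stop.

Run:
```python
from b import *
r=robot.line_to(bw(.5,133,.0315),velocity=.03,f_stop=4); st(r)
r=robot.line_to(bw(.5,112,.0315),velocity=.01,f_stop=5); st(r)
robot.pause(.2); st("p")
for n in("top","scene"):
    cv2.imwrite(f"pics/{n}3.png",vision.grab_frame(n)[:,:,::-1])
t=cv2.imread("pics/top3.png");cv2.imwrite("pics/t3c.png",cv2.resize(t[190:290,270:410],None,fx=5,fy=5,interpolation=cv2.INTER_CUBIC))
t=cv2.imread("pics/scene3.png");cv2.imwrite("pics/s3c.png",cv2.resize(t[180:330,240:430],None,fx=4,fy=4,interpolation=cv2.INTER_CUBIC))
```

```text
False bx 0.53 by 132.56 z 31.53 Fx 0.4 Fy -1.3 Fz -2.1 [ 0.04 -0.   -0.06] 14.53
True bx -0.10 by 123.26 z 30.83 Fx 0.5 Fy 0.4 Fz 0.6 [-0.05 -0.31  0.09] 15.75
p bx -0.11 by 123.30 z 30.74 Fx 0.5 Fy -0.9 Fz 2.7 [-0.24 -0.18  0.  ] 15.95
```

View pics/s3c.png

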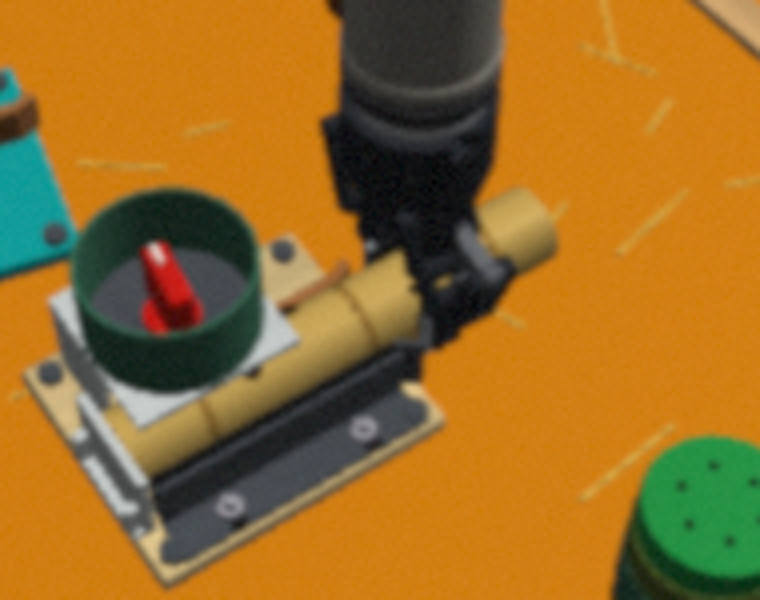

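View pics/t3c.png

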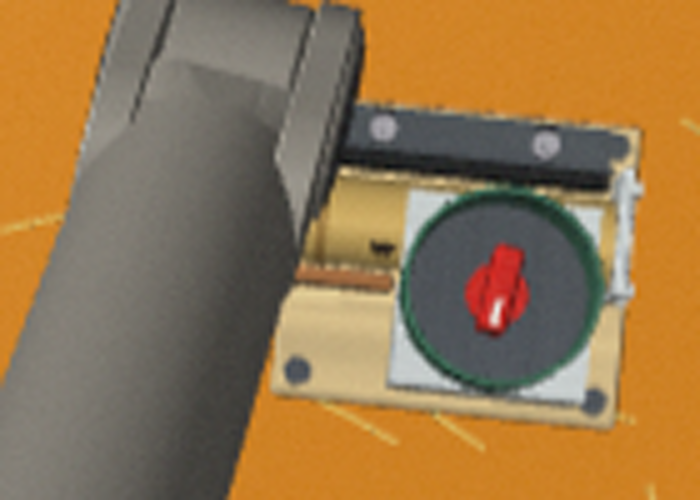

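Run:
```python
from b import *
st(0)
r=robot.line_to(bw(.3,116,.0315),velocity=.01,f_stop=6); st(r)
r=robot.line_to(bw(.3,116,.0315),velocity=.01,f_stop=6); st(r)
```

```text
0 bx -0.07 by 123.36 z 30.73 Fx 1.5 Fy -0.5 Fz 2.3 [-0.3  -0.19  0.02] 16.05
True bx -0.14 by 123.18 z 30.85 Fx -0.8 Fy 0.0 Fz 3.3 [-0.07  0.05 -0.06] 16.52
True bx -0.17 by 123.20 z 30.83 Fx 0.2 Fy -0.5 Fz 2.8 [-0.15 -0.06 -0.05] 16.97
```

Run:
```python
from b import *
fingers.gripper_to(0.8); st("open")
t=robot.current_tool_pos()
robot.line_to([t[0],t[1],.19],velocity=.2); st("up")
j=list(robot.current_joint_positions()); print(np.round(j,1))
j[0]-=25 if False else 0
robot.move_j([j[0]-30]+j[1:])
for n in("top","scene"):
    cv2.imwrite(f"pics/{n}4.png",vision.grab_frame(n)[:,:,::-1])
print(robot.current_tool_pos(),robot.current_time_s())
t=cv2.imread("pics/top4.png");cv2.imwrite("pics/t4c.png",cv2.resize(t[190:290,270:410],None,fx=5,fy=5,interpolation=cv2.INTER_CUBIC))
t=cv2.imread("pics/scene4.png");cv2.imwrite("pics/s4c.png",cv2.resize(t[180:330,240:430],None,fx=4,fy=4,interpolation=cv2.INTER_CUBIC))
```

```text
open bx -1.04 by 123.91 z 30.24 Fx -0.5 Fy -0.1 Fz -0.2 [-0.02  0.03  0.01] 17.33
up bx -2.04 by 123.98 z 188.78 Fx 0.1 Fy -0.4 Fz -0.5 [-0.02 -0.04 -0.  ] 18.28
[-22.4  21.1  29.2  93.5 -11.5  68.4   3.7]
[0.47849473 0.26257203 0.18884427] 19.475
```

View pics/s4c.png

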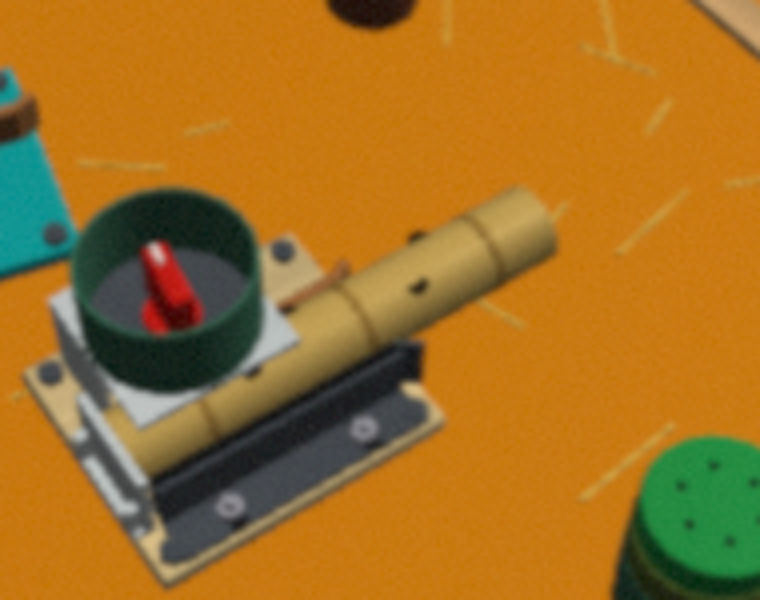

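View pics/t4c.png

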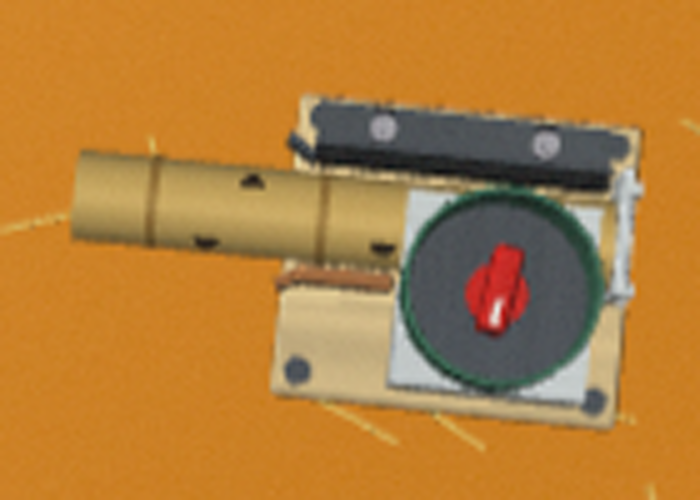

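```bash
cat > knob.py <<'E'
from b import *
from scipy.optimize import minimize
def fitk(name,imgf,k0,rngdeg=range(-110,20,2),pos=True,K=8):
    im=cv2.imread(imgf);u0,v0=np.round(proj(name,[[k0[0],k0[1],.09]])[0]).astype(int)
    w=16;c=cv2.resize(im[v0-w:v0+w,u0-w:u0+w],None,fx=K,fy=K,interpolation=cv2.INTER_CUBIC).astype(int)
    red=((c[:,:,2]-np.maximum(c[:,:,1],c[:,:,0])>55)|((c.min(2)>150))).astype(float)
    def mask(x,y,a):
        M=np.zeros(red.shape,np.uint8)
        def hull(P):
            q=((proj(name,P)-[u0-w,v0-w]+.5)*K-.5)
            cv2.fillConvexPoly(M,cv2.convexHull(np.round(q*16).astype(np.int32).reshape(-1,1,2)),1,shift=4)
        L=[(sx*.020,sy*.007,z) for sx in(-1,1) for sy in(-1,1) for z in(.072,.106)]
        hull(pose((x,y,a),L))
        t=np.linspace(0,6.28,40);hull(np.array([(x+.015*np.cos(b),y+.015*np.sin(b),z) for b in t for z in(.068,.074)]))
        return M
    def cost(p):
        M=mask(p[0],p[1],p[2]);return 1-(M*red).sum()/np.maximum(M,red).sum()
    best=min(((cost((k0[0],k0[1],np.radians(d))),np.radians(d)) for d in rngdeg))
    r=minimize(lambda q:cost((q[0]*1e-3+k0[0],q[1]*1e-3+k0[1],q[2]*.05)),[0,0,best[1]/.05],method="Nelder-Mead",options=dict(initial_simplex=[[0,0,best[1]/.05],[2,0,best[1]/.05],[0,2,best[1]/.05],[0,0,best[1]/.05+2]]))
    x,y,a=r.x[0]*1e-3+k0[0],r.x[1]*1e-3+k0[1],r.x[2]*.05
    print(name,"knob",round(x,4),round(y,4),"yaw",np.degrees(a).round(1),"cost",round(r.fun,3),"area",red.sum()/K/K)
    return x,y,a
E
python3 - <<'E'
from knob import *
k=bw(-34.5,0,0);print("nominal",k)
fitk("top","pics/top4.png",k);fitk("scene","pics/scene4.png",k);fitk("top","pics/top0.png",k)
# log trailing end
for uv in [(270+80/5,190+195/5),(270+73/5,190+195/5)]:
    p=unproj("top",uv,.034);d=np.array([*p,0])-np.array([B[0],B[1],0]);print("end bx,by",d@ex,d@ey)
from fit2 import run,seg
import cv2 as c
o=c.imread;c.imread=lambda f:o("pics/top4.png")
z=34
fe=[("U",seg((21.8,-60,z+2.9),(21.8,130,z+2.9)),0),("D",seg((-21.8,20,z-2.9),(-21.8,130,z-2.9)),0),("end",seg((-18,130,z),(18,130,z)),0)]
p0=bw(-2,75,0);p=run("top",fe,[p0[0],p0[1],B[2]],3);d=np.array([p[0]-B[0],p[1]-B[1],0]);print("log bx,by",d@ex,d@ey)
E
```

```text
nominal [ 0.50049364 -0.12864984  0.        ]
top knob 0.5014 -0.1294 yaw -14.9 cost 0.179 area 180.34375
scene knob 0.5001 -0.1277 yaw -19.6 cost 0.245 area 223.203125
top knob 0.5015 -0.1294 yaw -14.9 cost 0.18 area 179.015625
end bx,by -0.0036434747177787746 0.20169172559958481
end bx,by -0.003996458030205729 0.2050822087620352
top [ 1.908266e+01  1.742032e+02 -9.357000e-02] -5.36 rms nan [('U', np.int64(0), 0), ('D', np.int64(0), 0), ('end', np.int64(0), 0)]
log bx,by -0.0012217423625095398 175.3193932312091fit2.py:19: RuntimeWarning: invalid value encountered in divide
  w=g**4;off=(w*ss).sum(1)/w.sum(1);ok=g.max(1)>35
fit2.py:28: RuntimeWarning: Mean of empty slice.
  print(n,p.round(5),np.degrees(p[2]).round(2),"rms",np.sqrt((B**2).mean()).round(2),nm);return p
  ret = ret.dtype.type(ret / rcount)
```

Run:
```python
from knob import *
K=(.5010,-.1291)
fingers.gripper_to(0.4,force=60)
robot.move_to([K[0],K[1],.19],[180,0,75])
st("above"); print(np.round(robot.current_joint_positions(),1),robot.current_finger_gap(),robot.current_tool_pos())
for n in("scene","top"):
    cv2.imwrite(f"pics/{n}5.png",vision.grab_frame(n)[:,:,::-1])
t=cv2.imread("pics/scene5.png");cv2.imwrite("pics/s5c.png",cv2.resize(t[130:330,200:400],None,fx=3,fy=3,interpolation=cv2.INTER_CUBIC))
```

```text
above bx -33.44 by 2.10 z 189.68 Fx 0.3 Fy 0.7 Fz -0.4 [ 0.07 -0.   -0.07] 21.37
[-27.1  21.9  52.   98.4 -18.5  68.8  14.9] 0.4080809059090718 [ 0.50177458 -0.12667302  0.18967735]
```

View pics/s5c.png

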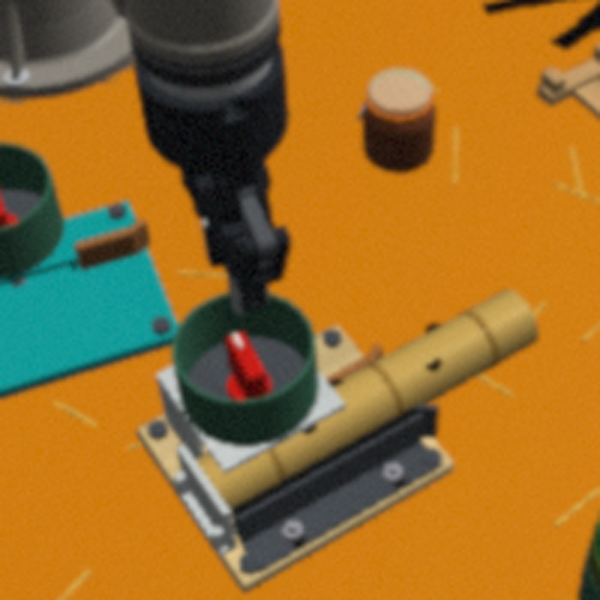

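Run:
```python
from knob import *
K=(.5010,-.1291)
robot.line_to([K[0],K[1],.125],[180,0,75],velocity=.1,f_stop=5);robot.pause(.15);st("z125")
t=robot.current_tool_pos();print(t)
r=robot.line_to([K[0],K[1],.096],velocity=.06,f_stop=5);st(r);print(robot.current_tool_pos(),robot.current_eef_rot())
if not r:
    fingers.gripper_to(0.05,force=40)
    st("closed");print(robot.current_finger_gap(),robot.current_tool_pos(),robot.current_eef_rot())
for n in("scene",):
    cv2.imwrite(f"pics/{n}6.png",vision.grab_frame(n)[:,:,::-1])
t=cv2.imread("pics/scene6.png");cv2.imwrite("pics/s6c.png",cv2.resize(t[130:330,200:400],None,fx=3,fy=3,interpolation=cv2.INTER_CUBIC))
```

```text
z125 bx -33.28 by -0.59 z 125.80 Fx 0.0 Fy -0.3 Fz 0.2 [ 0.04  0.03 -0.02] 22.42
[ 0.50164832 -0.12937007  0.12580465]
True bx -32.80 by -0.65 z 122.24 Fx -1.3 Fy 0.0 Fz 5.6 [0.12 0.18 0.04] 22.66
[ 0.50211207 -0.12947325  0.12224447] [ 1.79850167e+02 -4.98747879e-02  7.50013018e+01]
```

View pics/s6c.png

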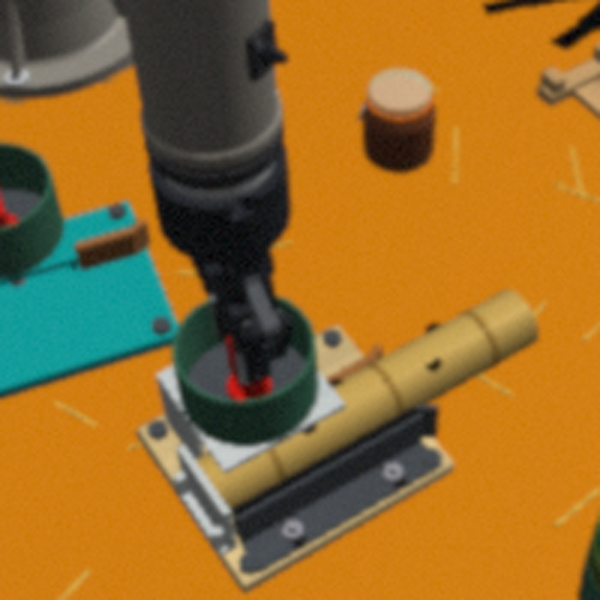

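Contact came at 105 mm tip height, which is the wing's top. I had the jaw axis along the wing instead of across it, so I'll raise and turn the tool 90° (yaw 165).

Run:
```python
from knob import *
K=(.5010,-.1291)
robot.line_to([K[0],K[1],.16],velocity=.15)
j=np.array(robot.current_joint_positions()); j[6]+=90
robot.move_j(list(j)); print(np.round(robot.current_joint_positions(),1),robot.current_eef_rot().round(1))
robot.line_to([K[0],K[1],.125],[180,0,165],velocity=.1,f_stop=5);robot.pause(.1);st("z125")
r=robot.line_to([K[0],K[1],.096],velocity=.05,f_stop=5);st(r)
if not r:
    robot.pause(.15);st("pre");fingers.gripper_to(0.05,force=30)
    st("closed");print(robot.current_finger_gap(),robot.current_tool_pos(),robot.current_eef_rot())
```

```text
[-26.   23.7  51.1 100.9 -20.3  65.1 106.4] [180.   0. 165.]
z125 bx -33.36 by -0.67 z 125.63 Fx -0.3 Fy 0.8 Fz 0.3 [-0.06 -0.02 -0.02] 25.12
False bx -33.85 by -0.53 z 96.00 Fx 0.2 Fy 0.5 Fz -0.2 [-0.04  0.04 -0.01] 25.85
pre bx -33.63 by -0.47 z 96.34 Fx -0.4 Fy 0.4 Fz 0.0 [ 0.03  0.01 -0.02] 26.0
closed bx -33.69 by -0.10 z 96.34 Fx -0.2 Fy 1.7 Fz 2.7 [ 0.17  0.06 -0.06] 26.31
0.15722069353605428 [ 0.50129294 -0.12883108  0.09633527] [1.79963652e+02 2.61358312e-02 1.65006102e+02]
```

```bash
cat >> knob.py <<'E'
import json
def rd(n=4):
    return np.mean([robot.current_torque()[2] for _ in range(n)])
E
python3 - <<'E'
from knob import *
fingers.gripper_to(0.05,force=100); st("grip")
j0=np.array(robot.current_joint_positions()); t0=robot.current_time_s();rd();print("read cost",robot.current_time_s()-t0)
json.dump(list(j0),open("j0.json","w"))
for d in (8,20,34,40,44,48,50):
    j=j0.copy();j[6]-=d;robot.move_j(list(j));tz=rd();a=robot.current_joint_positions()[6]-j0[6]
    F=robot.current_contact_force().round(1)
    print(d,"act %.2f tz %.3f"%(a,tz),F,round(robot.current_time_s(),2))
    if tz>.28: break
E
```

```text
grip bx -33.68 by -0.12 z 96.51 Fx -1.8 Fy 1.1 Fz 4.6 [ 0.31  0.21 -0.03] 26.52
read cost 0.0
8 act -7.83 tz -0.092 [-0.1  1.7  2. ] 26.78
20 act -19.72 tz -0.067 [0.2 2.9 2.9] 27.1
34 act -33.69 tz -0.092 [0.5 4.  2.5] 27.44
40 act -39.71 tz -0.041 [1.6 3.1 2.1] 27.69
44 act -43.74 tz -0.103 [2.6 5.  1.2] 27.94
48 act -47.74 tz -0.110 [2.1 4.1 2.4] 28.19
50 act -49.74 tz -0.056 [2.8 5.4 2.6] 28.44
```

```bash
cat >> knob.py <<'E'
def avg(n=4,dt=.03):
    v=[]
    for _ in range(n): robot.pause(dt);v.append(robot.current_torque()[2])
    return np.mean(v),np.std(v)
def turn(ds,lim=.3,n=4):
    j0=np.array(json.load(open("j0.json")))
    for d in ds:
        j=j0.copy();j[6]-=d;robot.move_j(list(j));tz,s=avg(n);q=robot.current_joint_positions();T=robot.current_joint_torque()
        F=robot.current_contact_force().round(1)
        print(d,"act %.2f tz %.3f±%.3f j7T %.3f"%(q[6]-j0[6],tz,s,T[6]),F,"yaw %.2f"%robot.current_eef_rot()[2],round(robot.current_time_s(),2),flush=True)
        if abs(tz)>lim: break
E
python3 - <<'E'
from knob import *
turn((52,54,56,58,60),.3)
E
```

```text
52 act -51.73 tz -0.077±0.031 j7T 0.073 [2.9 4.7 1.6] yaw 113.32 28.82
54 act -53.73 tz -0.079±0.007 j7T 0.073 [2.6 5.5 1.8] yaw 111.32 29.21
56 act -55.73 tz -0.071±0.034 j7T 0.073 [ 2.4  4.  -0.2] yaw 109.32 29.59
58 act -57.73 tz -0.054±0.025 j7T 0.073 [3.  5.3 1. ] yaw 107.32 29.98
60 act -59.73 tz -0.070±0.021 j7T 0.073 [3.3 5.3 1.6] yaw 105.32 30.36
```

Run:
```python
from knob import *
turn(np.arange(61.5,95,1.5),.2,3)
```

```text
61.5 act -61.23 tz -0.066±0.022 j7T 0.073 [2.7 5.3 2. ] yaw 103.83 30.71
63.0 act -62.73 tz -0.053±0.010 j7T 0.073 [4.  4.5 0.9] yaw 102.32 31.06
64.5 act -64.23 tz -0.092±0.021 j7T 0.073 [3.  5.8 0.1] yaw 100.83 31.41
66.0 act -65.73 tz -0.050±0.017 j7T 0.073 [2.3 4.5 0.8] yaw 99.33 31.76
67.5 act -67.23 tz -0.059±0.023 j7T 0.073 [3.7 5.3 0.9] yaw 97.83 32.11
69.0 act -68.73 tz -0.065±0.007 j7T 0.073 [3.6 6.  0.6] yaw 96.33 32.46
70.5 act -70.23 tz -0.061±0.028 j7T 0.073 [3.8 4.1 0.4] yaw 94.83 32.81
72.0 act -71.73 tz -0.037±0.003 j7T 0.073 [4.4 5.  0.2] yaw 93.33 33.16
73.5 act -73.23 tz -0.086±0.020 j7T 0.073 [2.8 4.8 0.4] yaw 91.83 33.51
75.0 act -74.73 tz -0.069±0.033 j7T 0.073 [4.6 4.5 0.8] yaw 90.33 33.86
76.5 act -76.23 tz -0.074±0.021 j7T 0.073 [4.  4.7 0.5] yaw 88.83 34.21
78.0 act -77.73 tz -0.065±0.016 j7T 0.073 [3.5 5.3 0.9] yaw 87.33 34.56
79.5 act -79.23 tz -0.039±0.020 j7T 0.061 [4.4 5.5 0.2] yaw 85.84 34.91
81.0 act -80.73 tz -0.035±0.018 j7T 0.030 [ 4.9  5.  -0.6] yaw 84.35 35.26
82.5 act -82.22 tz 0.012±0.007 j7T 0.025 [ 3.8  5.  -0.1] yaw 82.85 35.61
84.0 act -83.72 tz 0.013±0.014 j7T -0.005 [4.8 4.9 0.1] yaw 81.36 35.96
85.5 act -85.21 tz 0.054±0.021 j7T -0.043 [ 4.7  4.2 -0.5] yaw 79.87 36.31
87.0 act -86.71 tz 0.074±0.036 j7T -0.090 [ 5.3  4.4 -0.6] yaw 78.38 36.66
88.5 act -88.20 tz 0.172±0.021 j7T -0.158 [ 4.5  3.6 -0.9] yaw 76.90 37.01
90.0 act -89.68 tz 0.257±0.004 j7T -0.241 [ 5.1  3.7 -0.4] yaw 75.42 37.36
```

Run:
```python
from knob import *
turn((90.0,90.1,90.2,90.3,90.4),.55,3)
```

```text
90.0 act -89.68 tz 0.264±0.018 j7T -0.241 [5.1 4.6 0.2] yaw 75.42 37.71
90.1 act -89.77 tz 0.320±0.015 j7T -0.316 [ 4.9  3.6 -0.5] yaw 75.34 38.06
90.2 act -89.87 tz 0.348±0.024 j7T -0.342 [ 5.   4.2 -0.1] yaw 75.25 38.41
90.3 act -89.96 tz 0.351±0.021 j7T -0.359 [4.2 4.6 0.2] yaw 75.15 38.76
90.4 act -90.07 tz 0.385±0.009 j7T -0.376 [5.2 4.1 0.1] yaw 75.06 39.11
```

Run:
```python
from knob import *
turn(np.arange(90.6,94,.2),.535,3)
```

```text
90.6 act -90.26 tz 0.364±0.010 j7T -0.385 [ 4.6  4.2 -0.5] yaw 74.86 39.46
90.8 act -90.46 tz 0.397±0.049 j7T -0.416 [ 3.8  4.2 -0.3] yaw 74.67 39.81
91.0 act -90.66 tz 0.401±0.023 j7T -0.378 [ 5.5  4.7 -0.2] yaw 74.46 40.16
91.2 act -90.86 tz 0.396±0.019 j7T -0.373 [5.7 4.1 0.3] yaw 74.26 40.51
91.4 act -91.06 tz 0.398±0.010 j7T -0.403 [5.2 4.9 0.4] yaw 74.06 40.86
91.60000000000001 act -91.25 tz 0.451±0.015 j7T -0.438 [ 5.4  4.8 -0.5] yaw 73.87 41.21
91.80000000000001 act -91.45 tz 0.460±0.035 j7T -0.473 [ 5.5  4.5 -0. ] yaw 73.68 41.56
92.00000000000001 act -91.66 tz 0.419±0.003 j7T -0.411 [ 4.6  3.5 -0.1] yaw 73.47 41.91
92.20000000000002 act -91.86 tz 0.406±0.014 j7T -0.407 [ 5.6  4.  -0.4] yaw 73.27 42.26
92.40000000000002 act -92.05 tz 0.426±0.028 j7T -0.439 [ 4.9  3.8 -1. ] yaw 73.07 42.61
92.60000000000002 act -92.25 tz 0.491±0.022 j7T -0.474 [ 5.7  3.6 -0.3] yaw 72.88 42.96
92.80000000000003 act -92.44 tz 0.519±0.036 j7T -0.510 [ 5.6  4.3 -0.5] yaw 72.69 43.31
93.00000000000003 act -92.64 tz 0.540±0.027 j7T -0.547 [ 5.5  3.7 -0.8] yaw 72.50 43.66
```

Resistance is now in the middle of the firm band: about 0.54 N m on the upper envelope, or roughly 0.40–0.50 over the drag. I'll let go and check.

Run:
```python
from knob import *
fingers.gripper_to(0.4); st("open"); print(robot.current_finger_gap())
t=robot.current_tool_pos()
r=robot.line_to([t[0],t[1],.20],velocity=.12);st(r)
j=list(robot.current_joint_positions());robot.move_j([j[0]-45]+j[1:]);robot.pause(.2)
for n in("top","scene"):
    cv2.imwrite(f"pics/{n}7.png",vision.grab_frame(n)[:,:,::-1])
print(robot.current_time_s(),robot.current_tool_pos())
K=(.5010,-.1291)
fitk("top","pics/top7.png",K,range(-130,20,2));fitk("scene","pics/scene7.png",K,range(-130,20,2))
t=cv2.imread("pics/top7.png");cv2.imwrite("pics/t7c.png",cv2.resize(t[190:290,270:410],None,fx=5,fy=5,interpolation=cv2.INTER_CUBIC))
```

```text
open bx -34.45 by -1.57 z 96.33 Fx -0.7 Fy -0.1 Fz -0.7 [-0.    0.   -0.03] 44.0
0.3960678159823523
False bx -35.05 by -1.29 z 199.23 Fx -0.8 Fy 0.4 Fz 1.2 [-0.01 -0.07 -0.07] 45.02
46.7833 [0.445683   0.26076275 0.19931458]
top knob 0.5012 -0.1293 yaw -105.0 cost 0.188 area 180.09375
scene knob 0.4996 -0.1271 yaw -119.6 cost 0.285 area 277.578125
```

View pics/t7c.png

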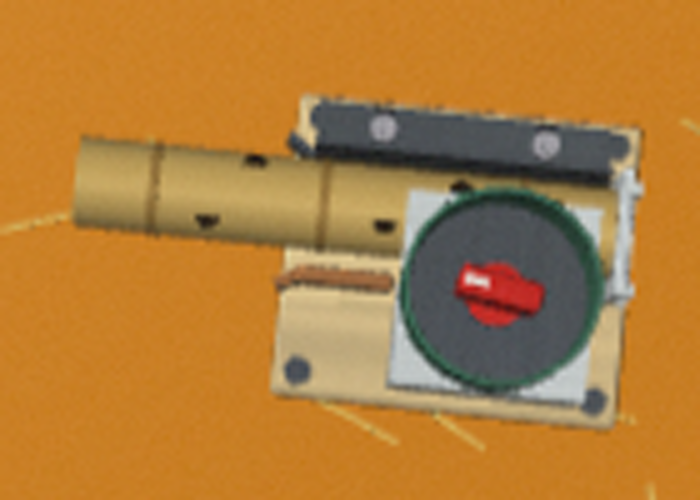

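View pics/scene7.png

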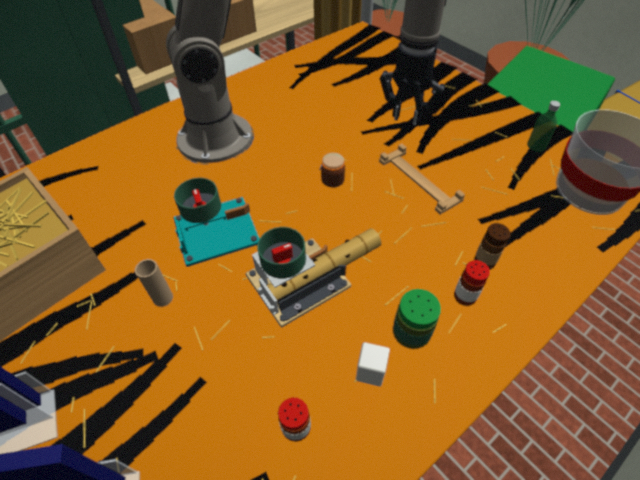

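Run:
```python
from b import *
for f,c in(("top4",-1.0),("top7",3.0)):
    im=cv2.imread(f"pics/{f}.png").astype(float)
    for off in(-12,-6,0,6,12):
        y=np.arange(190,220,.25);P=np.array([bw(c+off,v,.034) for v in y]);uv=proj("top",P).astype(np.float32)
        v=cv2.remap(im.astype(np.float32),uv[:,0].reshape(1,-1),uv[:,1].reshape(1,-1),cv2.INTER_LINEAR)[0]
        # background blue low vs log: use colour distance
        b=v[-12:].mean(0);l=v[:20].mean(0);s=((v-b)@(l-b))/((l-b)@(l-b));i=np.argmax(s<.5)
        print(f,off,"end by",y[i])
```

```text
top4 -12 end by 206.75
top4 -6 end by 206.5
top4 0 end by 206.25
top4 6 end by 206.5
top4 12 end by 206.75
top7 -12 end by 206.25
top7 -6 end by 206.25
top7 0 end by 206.25
top7 6 end by 206.75
top7 12 end by 207.0
```

Run:
```python
from b import *
def end(f,c,off):
    im=cv2.imread(f"pics/{f}.png").astype(np.float32)
    y=np.arange(192,222,.25);P=np.array([bw(c+off,v,.034+np.sqrt(max(.022**2-(off/1e3)**2,0))) for v in y]);uv=proj("scene",P).astype(np.float32)
    v=cv2.remap(im,uv[:,0].reshape(1,-1),uv[:,1].reshape(1,-1),cv2.INTER_LINEAR)[0]
    b=v[-16:].mean(0);l=v[:16].mean(0);s=((v-b)@(l-b))/((l-b)@(l-b));i=np.argmax(s<.5);return y[i]
for f,c in(("scene3",-1),("scene4",-1),("scene7",3)):print(f,[float(end(f,c,o)) for o in(-8,-4,0,4,8,12,16)])
```

```text
scene3 [205.25, 205.0, 205.0, 205.25, 205.5, 206.75, 206.0]
scene4 [205.5, 205.25, 204.75, 205.0, 205.75, 206.5, 206.25]
scene7 [204.75, 205.0, 205.25, 205.5, 206.75, 207.75, 206.25]
```

Run:
```python
from b import *
from station import workorder
a=cv2.imread("pics/scene0.png").astype(int);b=cv2.imread("pics/scene7.png").astype(int)
d=cv2.blur(np.abs(a-b).max(2).astype(np.float32),(5,5))
for n,(u,v) in dict(paprika=(473,279),cinn=(492,245),chilli=(294,420),herbs=(416,319),salt=(371,366),clip=(331,172),tube=(153,283)).items(): print(n,d[v-25:v+25,u-20:u+20].max())
workorder.close_job();print(robot.current_time_s())
```

```text
paprika 7.56
cinn 7.96
chilli 7.16
herbs 6.88
salt 6.96
clip 8.4
tube 6.6
the job is handed in; nothing more can be done
the job is handed in; nothing more can be done
```

The log is fully home in the plywood bracket's channel and clamped by the cam, and I handed the job in. The clock read 46.8 s at my last check before that, and the arm was clear of everything.

**Log:** I slid it in until it met firm contact, which two more gentle pushes confirmed. The pictures put its free end at bracket y 205 to 206.5 mm (205 expected). That did not change by more than about 0.5 mm after I let go or after clamping.

**Knob:** I turned it clockwise by feel, with the last stretch in 0.1–0.2° steps. The reading ended near 0.54 N m, which I take as 0.40–0.50 N m over the drag, inside the firm band of 0.3–0.6. The log now lies against the fence.

**Bystanders:** before-and-after pictures show no change around the jars, the box or the cardboard tube.

**What disagreed or went wrong:**
- **First reach into the cup:** the jaws were a quarter turn wrong and touched the top of the wing with about 5.6 N. I lifted out, corrected it and went back in.
- **Knob angle:** the top camera shows a turn of about 90°, while the gripper turned 92.6°. The scene camera reads the final wing angle about 15° differently, but its fit was poor.
- **Torque readings:** before the cam met the log, the readings at rest had the opposite sign to the drag. I judged the tightness from how the torque rose over the small steps, so that value is an estimate.
- **Bracket angle:** the two cameras differed by about 1°, so I checked the channel's sides by touch before sliding.

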